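# Close and lock the filler jar in its carrier

### The arm

A 7-joint arm with a two-finger parallel gripper is mounted at the origin on the work surface. World frame = base frame: x ahead of the robot, y to its left, z up, the work surface at z = 0. Lengths are in m, angles in rad, forces in N, time in s.
With the tool pointing down it reaches from about 0.4 to 0.875 m from the base axis. Payload 19.3 kg.
Tool frame: the origin (TCP) lies at the very end of the fingers, on their centre line; the grasp point (between the pads) lies 19 mm behind it; z points along the fingers, y is the line along which they close (so a half turn about z gives the same grasp; the last joint's range is limited). The gripper opens to 85 mm and grips with 20 to 120 N. Pads are 22 mm wide; open, the fingers measure 114 mm over their backs; the gripper's body (76 mm by 85 mm) begins 54 mm behind the grasp point. The pads swing forward as they close: fully open they stand 13 mm farther back than shut.
Start: joints at [1.225, 0.521, -0.036, 1.599, 0.021, 1.021, -0.113], TCP at [0.17, -0.601, 0.231] pointing down, gripper open.
Joint ranges: [-2.91, 2.91], [-0.3, 2.13], [-1.5, 1.42], [0.17, 2.43], [-1.26, 4.41], [0.16, 1.93], [-2.52, 2.52]. Speed limits (rad/s): [1.89, 1.89, 2.39, 2.39, 3.01, 3.01, 3.01].

### API

Orientations are given as [roll, pitch, yaw] about the fixed x, y, z axes, in that order (R = Rz(yaw) Ry(pitch) Rx(roll)).
In Python, from workcell import monitor, optics, job_done gives the robot as it stands.
- The arm moves only by the shell command python3 -m handwheel 'ROWS' [FORCE]. ROWS is JSON, a list of rows, each an object of numbers: "dx", "dy", "dz": the shift along the tool's x, y, z in cm; "wx", "wy", "wz": the turn, a rotation vector about the tool's x, y, z in rad; "claw": the opening in per cent of the stroke, from 0 (shut) to 100 (fully open). A call has 1 to 8 rows; each row shifts and turns the commanded pose from where the row before left it, along the tool's axes as they then stand; what a row does not reach is not made up. A row lasts 1/8 s, in which the tool goes at most 62.5 mm and 10.7 degrees, less where a joint would pass 70% of its speed; a pose out of reach is approached as far as the arm can. A call with a gripper value outside its range is refused whole. The fingers move at their own pace and stop on an object; FORCE is the grip in N (left out, the last holds). Time passes only in rows, so rows that do not move let the fingers close. It gives the time, the measured TCP pose, the force, the opening and the grip force at its end, in the units of the state.
- monitor.observe(): the state, without advancing time (a new reading comes with each control period).
- optics.grab_frame(name): name is "scene" or "top" or "wrist"; returns a dict with "frame" (400x640x3 uint8, blue, green, red), "fovy" (degrees; the focal length in pixels is half the picture's height over the tangent of half this angle, whatever the lens; pixels are square), "cx", "cy" (the principal point, pixels), "R" (3x3) and "t" (3): a world point X has camera coordinates R X + t. Camera axes: x right, y down, z forward; pixel columns grow to the right and rows downward; lengths in m; the calibration is good to about 2 mm. A picture is of the moment at which its call begins. There is no depth.
- job_done(): hands the job in; it is judged then, once.
Trained networks look in the newest picture that a camera, given by its name, has taken for a name from the list of things; names that differ only in an ending like _2 or _b are one class to them, and where a whole thing is asked for, a point or a joint stands for the part that bears it (a point fixed in the world has none). Each returns a list of dicts, best first, with "p" (0 to 1); they miss things now and then, are a little off and sometimes report something else, mostly with a low value. They report only what shows in the picture. A call takes as long as a camera call. They do not tell look-alikes from the thing itself.
- optics.masks_of(name, camera): "region" (400x640 bool, what is visible of it) and "rect" ([left, top, width, height] in pixels, round what is visible of it).
The state is a dict: "clock": time; "qpos": joint angles; "qd": joint speeds; "joint_efforts": joint torques, N m; "position": TCP position; "tool_rot": TCP orientation; "force": force on the tool from outside, world axes, zero at the start; "moment": the same for the moment, N m; "grip_width": finger opening in m; "finger_force": force on a finger pad.
Only numpy, scipy, OpenCV 4.12 (cv2) and the standard library are available. Lean on these libraries where they do the work, as an engineer would, in place of code of your own. Each camera call takes 0.05 s, during which the arm holds its last target. There are 200 camera calls.

### The job

Close up the open jar standing in the jar carrier: first put its push-on lid on so that it sits level and fully down, and let go of it; then pull up the carrier's lock plunger, slide the section towards the jar to the very next hole and let the pin go fully down into it, so that the lip is over the lid. Finish while still gripping the plunger knob with the pin fully down, and do not let go at the end. Keep the jar upright in the carrier, and leave the bottle, the small cap and the spatula alone.

Things in the scene. Friction and masses are not known exactly. Their poses are not given: they have to be found in the camera images.
- carrier: Fixed aluminium jar carrier. Origin: underside, on the bench; z up, y along the rail from plunger end to jar end. Plate 110 x 310 x 12 mm (y -165 to 145). Jar stands on it near x 0, y 73 to 81, between curbs 67 mm apart (tops z 24), before an end stop (face y 115, top z 52). Steel rail along x 0, top z 35, y -160 to 30, holes at y -110, -70, -30, 10 (mm).
- section (a joint): Dark steel section on the rail; m along carrier +y (towards the jar). Starts at 0; the next hole is at 0.040. About 2 N friction, stays where left; locked with about 1 mm play each way while the pin is down. At 0.040 its jaw (80 mm wide, top z 52) has pushed the loose jar to within 1.5 mm of the end stop; the jar blocks going on to 0.080.
- lip_end (a point): Middle of the end of the section's lip, moving with it: 40 mm wide plate, z 91 to 96 mm, on a column over the jaw. At section 0 it lies at carrier y 25 mm, jaw face at y 13.5, the section's tail at y -100, cheeks 48 mm apart with tops at z 54. At 0.040 the lip is over the lid's rim with 5 mm to spare.
- plunger (a joint): How far the lock plunger is pulled up, in m: 0 is pin fully down in a hole, 0.010 is pin tip on top of the rail (pull higher to slide), 0.022 is the upper stop. A spring pushes it down with 4.5 N at 0, 7.8 N at the upper stop. Pin 10 mm thick with a round tip, holes 12 mm long.
- knob: Black plastic plunger knob, upright cylinder 26 mm in diameter, 30 mm tall, on a 10 mm stem; moves with section and plunger. Origin: centre of its underside (70 mm above the bench with the pin down), z up. Below it are a 22 mm collar (top z 62) and the section's bridge (z 58); its sides are free. The lip's column stands 67 mm away towards the jar.
- knob_top (a point): Centre of the knob's top face, 30 mm above knob, 100 mm above the bench at the start.
- next_hole (a point): Centre, at the height of the rail's top, of the hole that the pin must go to, seen through the window in the section: carrier x 0, y -30, z 35.
- jar: Open white plastic jar with a grey band, 250 g, loose in the carrier. Origin: centre of its underside; z up. Body 60 mm in diameter up to 48 mm, neck 50 mm in diameter up to the rim at 70 mm (its edge is chamfered 2 mm).
- jar_mouth (a point): Centre of the jar's rim, 70 mm above the jar's underside, 82 mm above the bench.
- lid: The jar's white push-on lid, 64 mm in diameter, 24 mm tall, about 40 g, lying mouth down on the bench. Origin: centre of its lower rim; z up. Bore 54 mm (2 mm play round the neck), 20 mm deep, under a 4 mm top. Seated, its lower rim is 50 mm above the jar's underside (62 mm above the bench), its top at 86 mm; it drops on with no force or screwing.
- small_cap: White cap of another container, too small for the jar: 44 mm in diameter, 18 mm tall, mouth down on the bench, origin at its lower rim. Bystander; lid and small cap may lie in either of two places.
- bottle: Grey bottle, 56 mm in diameter, 140 mm tall, origin at its underside. Bystander beyond the carrier's jar end.
- spatula: Spatula 190 mm long lying on the bench beyond the carrier. Bystander.
Not all that is in view belongs to the job. What is shaped like the lid but green or yellow is not meant.

How it is judged:
On the way, in this order (a step that is already met when the one before it is completed fails the run):
1. the lid sits level on the jar and is let go of, the section still in its first hole (horizontal distance between lid and jar below 0.006 m and z of lid in the frame of jar between 0.047 and 0.0535 m and angle between the z axis of lid and the z axis of jar, either way round below 0.08 rad and angle between jar's own z axis and vertical below 0.08 rad and contact force between the fingers and lid below 0.1 N and value of joint section below 0.006 m), for 0.2 s.
2. the plunger is pulled up clear of the rail, held by its knob (value of joint plunger above 0.0095 m and contact force between the fingers and knob above 1 N), for 0.1 s.
3. the section is at the next hole with the pin fully down in it (value of joint section between 0.0365 and 0.0435 m and value of joint plunger below 0.0025 m), for 0.2 s.
At the end, for the whole second after the job is handed in: Fingers still grip the knob (over 1 N); pin within 2.5 mm of fully down; section at rest within 3.5 mm of the next hole; jar upright on the plate between jaw and stop; lid on the jar, level, within 6 mm of centre and 3 mm of height, untouched by the fingers (all of step 3 and horizontal distance between lid and jar below 0.006 m and z of lid in the frame of jar between 0.047 and 0.0535 m and angle between the z axis of lid and the z axis of jar, either way round below 0.08 rad and angle between jar's own z axis and vertical below 0.08 rad and contact force between the fingers and lid below 0.1 N and contact force between the fingers and knob above 1 N and y of jar in the frame of carrier between 0.078 and 0.09 m and z of jar in the frame of carrier below 0.016 m and velocity of joint section between -0.01 and 0.01 m/s and linear speed of lid below 0.02 m/s); the arm keeps its last pose, push and grip.
It fails at once if the jar is tipped over or lifted out (angle between jar's own z axis and vertical above 0.4 rad or z of jar in the frame of carrier above 0.04 m).
It fails at once if a bystander (bottle, small cap or spatula) is moved more than 30 mm or the bottle knocked over (distance of any of bottle, small_cap, spatula from where it was at the start of the episode above 0.03 m or angle between bottle's own z axis and vertical above 0.4 rad).
It also fails if it takes over 51 s, if anything falls off the work surface, if the arm or the gripper's body presses on something with over 40 N, if the wrist force passes 120 N, or if a joint passes its speed limit or range.

## Working session

There is one attempt and no reset: what is moved stays moved. The work goes in short steps, Python scripts to look and compute and a shell command to move; the robot and the scene stay as the last step left them, time stands still between calls to the robot, and variables do not carry over. Pictures are saved under pics/ and viewed, at most 10 in all, crops included, and the job is handed in when it is done.

```bash
mkdir -p pics; cat > h.py <<'E'
import numpy as np, cv2
from workcell import monitor, optics, job_done
def K(f):
    fl=200/np.tan(np.radians(f["fovy"])/2); return fl
def onplane(f,u,v,z):
    fl=K(f);R=np.array(f["R"]);t=np.array(f["t"])
    d=R.T@np.array([(u-f["cx"])/fl,(v-f["cy"])/fl,1]); c=-R.T@t
    return c+d*(z-c[2])/d[2]
def proj(f,X):
    p=np.array(f["R"])@np.array(X)+np.array(f["t"]);fl=K(f)
    return np.array([f["cx"]+fl*p[0]/p[2],f["cy"]+fl*p[1]/p[2]])
def cen(m):
    v,u=np.nonzero(m); return u.mean(),v.mean()
E
ls; python3 - <<'E'
from h import *
s=monitor.observe(); print({k:np.round(v,3).tolist() for k,v in s.items()})
for c in("top","scene"):
    f=optics.grab_frame(c); cv2.imwrite(f"pics/{c}0.png",f["frame"])
    print(c,"cam",np.round(-np.array(f["R"]).T@f["t"],3),f["fovy"])
    for n in("carrier","knob","jar","lid","small_cap","bottle","spatula","section"):
        for r in optics.masks_of(n,c)[:4]:
            u,v=cen(r["region"]); print(c,n,round(r["p"],2),r["rect"],round(u),round(v),np.round(onplane(f,u,v,0.0),3)[:2])
E
```

```text
h.py
pics
{'clock': 0.0, 'qpos': [1.225, 0.522, -0.036, 1.6, 0.021, 1.021, -0.113], 'qd': [-0.001, -0.0, -0.001, 0.001, -0.001, -0.001, 0.002], 'joint_efforts': [-0.0, -92.713, 1.98, -36.994, 0.018, 0.008, -0.0], 'position': [0.17, -0.601, 0.231], 'tool_rot': [-3.14, 0.0, 0.276], 'force': [0.365, -0.095, -0.771], 'moment': [-0.047, 0.051, 0.049], 'finger_force': 0.0, 'grip_width': 0.085}
top cam [0.429 0.019 1.138] 56.49815133967481
top carrier 0.58 [256.2, 225.8, 103.3, 40.7] 312 246 [0.48  0.054]
top knob 0.62 [323.8, 243.6, 8.7, 7.0] 328 245 [0.484 0.003]
top knob 0.27 [409.1, 187.3, 26.2, 20.7] 420 199 [ 0.63 -0.28]
top jar 0.58 [267.2, 234.2, 20.8, 20.9] 277 243 [0.487 0.158]
top lid 0.83 [411.3, 187.6, 24.1, 20.6] 420 199 [ 0.631 -0.28 ]
top lid 0.83 [442.9, 170.3, 26.3, 20.9] 456 182 [ 0.685 -0.391]
top lid 0.73 [403.9, 153.6, 18.6, 20.2] 410 163 [ 0.745 -0.25 ]
top small_cap 0.55 [414.3, 254.5, 14.9, 16.8] 421 263 [ 0.434 -0.275]
top bottle 0.6 [182.3, 212.0, 25.4, 18.0] 196 222 [0.549 0.411]
top spatula 0.78 [329.3, 132.1, 22.8, 61.2] 340 171 [ 0.715 -0.031]
top section 0.89
[... 208 characters left out ...]
8.2] 274 186 [0.395 0.091]
scene jar 0.9 [305.2, 158.8, 17.4, 29.4] 313 174 [0.441 0.207]
scene jar 0.63 [258.5, 167.7, 49.5, 47.5] 285 191 [0.437 0.092]
scene lid 0.93 [268.4, 302.3, 36.1, 32.9] 284 319 [ 0.735 -0.236]
scene lid 0.84 [219.9, 283.3, 33.9, 30.2] 235 299 [ 0.618 -0.266]
scene small_cap 0.81 [167.3, 246.3, 23.3, 19.6] 180 257 [ 0.424 -0.264]
scene bottle 0.84 [369.7, 118.4, 23.3, 47.5] 380 143 [0.493 0.481]
scene bottle 0.48 [220.1, 284.9, 33.7, 30.3] 236 299 [ 0.619 -0.267]
scene bottle 0.46 [169.7, 246.6, 22.4, 18.5] 180 258 [ 0.425 -0.264]
scene spatula 0.63 [306.4, 237.5, 76.7, 45.6] 339 260 [ 0.716 -0.024]
scene section 0.81 [256.5, 163.1, 53.1, 54.0] 285 191 [0.437 0.092]
```

```bash
python3 - <<'E'
import cv2,numpy as np
a=cv2.imread("pics/top0.png")[110:290,160:500]; b=cv2.imread("pics/scene0.png")[100:350,140:440]
a=cv2.resize(a,None,fx=2.35,fy=2.35,interpolation=cv2.INTER_CUBIC); cv2.imwrite("pics/a.png",a)
b=cv2.resize(b,None,fx=2.4,fy=2.4,interpolation=cv2.INTER_CUBIC); cv2.imwrite("pics/b.png",b)
E
```

```text
(no output)
```

View pics/a.png

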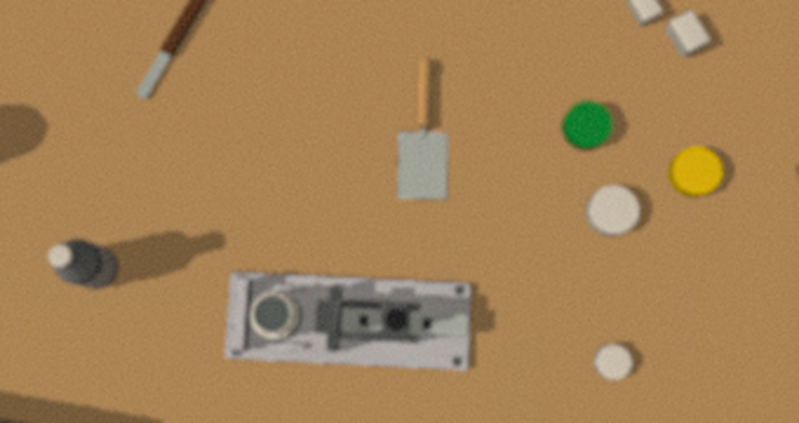

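View pics/b.png

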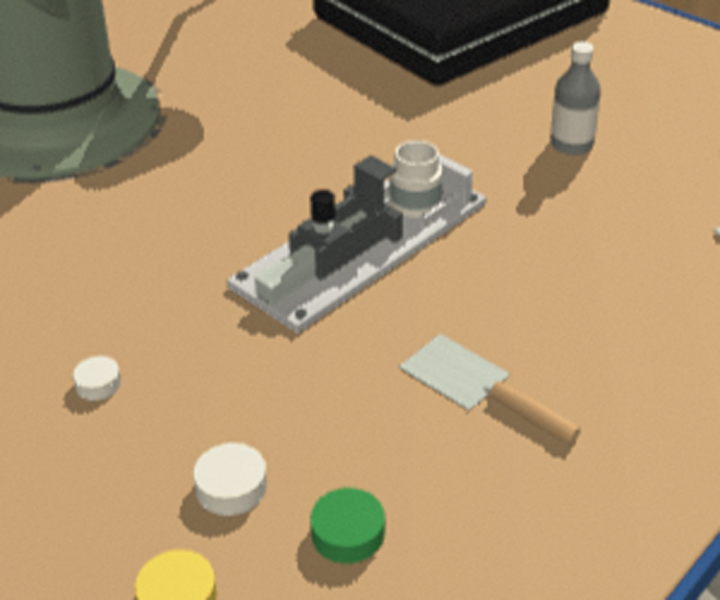

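Candidates, in top image pixels: large white lid (420,199), small white cap (421,263), green lid (410,163), yellow lid (456,182). I choose the large white one at (420,199). The carrier's jar end points to world +y, and the carrier is turned by about -0.05 rad.

```bash
cat >> h.py <<'E'
def shift(tgt,yaw=None):
    """tool-frame shift in cm from the measured pose to world tgt, and wz"""
    from scipy.spatial.transform import Rotation as Ro
    s=monitor.observe(); R=Ro.from_euler('xyz',s["tool_rot"]).as_matrix()
    d=R.T@(np.array(tgt)-s["position"])*100
    w=None
    if yaw is not None:
        w=(Ro.from_matrix(R).inv()*Ro.from_euler('xyz',[np.pi,0,yaw])).as_rotvec().round(3)
    print("t",round(float(s["clock"]),2),"pos",np.round(s["position"],4),"rot",np.round(s["tool_rot"],3),"shift cm",d.round(2),"w",w)
E
python3 - <<'E'
from h import *
f=optics.grab_frame("top")
lid=onplane(f,420,198.5,0.02); print("lid",lid)
for n,z in(("jar",.06),("section",.05),("knob",.09)):
    r=optics.masks_of(n,"top")[0]; u,v=cen(r["region"]); print(n,onplane(f,u,v,z).round(3))
m=optics.masks_of("carrier","top")[0]["region"]|optics.masks_of("section","top")[0]["region"]|optics.masks_of("jar","top")[0]["region"]
c=cv2.boxPoints(cv2.minAreaRect(cv2.findNonZero(m.astype(np.uint8))))
print([onplane(f,*p,0.012).round(3)[:2] for p in c])
w=optics.grab_frame("wrist"); cv2.imwrite("pics/w0.png",w["frame"]); print("wristcam",-np.array(w["R"]).T@w["t"],np.array(w["R"]).round(2),w["fovy"])
shift([lid[0],lid[1],.16],1.52)
E
```

```text
lid [ 0.62880601 -0.27356206  0.02      ]
jar [0.483 0.151 0.06 ]
section [0.481 0.042 0.05 ]
knob [0.479 0.005 0.09 ]
[array([0.431, 0.22 ]), array([0.541, 0.219]), array([ 0.531, -0.094]), array([ 0.421, -0.089])]
wristcam [ 0.23494873 -0.58281029  0.37396434] [[ 0.27 -0.96 -0.  ]
 [-0.93 -0.26  0.27]
 [-0.26 -0.07 -0.96]] 68.50616546335553
t 1.3 pos [ 0.1702 -0.6014  0.2313] rot [3.142 0.    0.276] shift cm [ 53.06 -19.05   7.13] w [ 0.     0.    -1.244]
```

```bash
python3 -m handwheel '[{"dx":5.3,"dy":-1.9,"dz":0.7,"claw":100},{"dx":5.3,"dy":-1.9,"dz":0.7},{"dx":5.3,"dy":-1.9,"dz":0.7},{"dx":5.3,"dy":-1.9,"dz":0.7},{"dx":5.3,"dy":-1.9,"dz":0.7},{"dx":5.3,"dy":-1.9,"dz":0.7},{"dx":5.3,"dy":-1.9,"dz":0.7},{"dx":5.3,"dy":-1.9,"dz":0.7}]' 30 | tail -c 600
python3 -m handwheel '[{"dx":5.3,"dy":-1.9,"dz":0.7},{"dx":5.3,"dy":-1.9,"dz":0.7},{"wz":-0.178},{"wz":-0.178},{"wz":-0.178},{"wz":-0.178},{"wz":-0.178},{"wz":-0.178}]' | tail -c 600
python3 -m handwheel '[{"wz":-0.178},{"dx":0},{"dx":0}]' | tail -c 600
python3 - <<'E'
from h import *
w=optics.grab_frame("wrist"); cv2.imwrite("pics/w1.png",w["frame"])
s=optics.masks_of("lid","wrist")
for r in s[:4]:
    print(round(r["p"],2),r["rect"],onplane(w,*cen(r["region"]),.02).round(4))
print(proj(w,[.629,-.2735,.024]))
shift([.629,-.2735,.003],1.537)
E
```

```text
[  52.10549243 -543.59183144]
t 1.4 pos [ 0.1702 -0.6014  0.2313] rot [-3.142 -0.     0.276] shift cm [ 53.07 -19.06  22.83] w [-0.    -0.    -1.261]schema error: expected keys dx, dy, dz, wx, wy, wz, claw
schema error: expected keys dx, dy, dz, wx, wy, wz, claw
schema error: expected keys dx, dy, dz, wx, wy, wz, claw
```

View pics/w1.png

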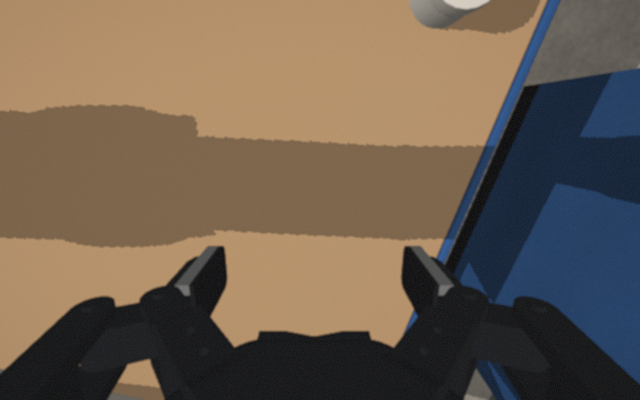

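The moves were refused because every key is required in each row. The picture shows only bare bench and the open fingers at about (205,265) and (425,265), so I'll send the moves again in full.

```bash
python3 -m handwheel '[{"dx":5.3,"dy":-1.9,"dz":0.7,"wx":0,"wy":0,"wz":0,"claw":100},{"dx":5.3,"dy":-1.9,"dz":0.7,"wx":0,"wy":0,"wz":0,"claw":100},{"dx":5.3,"dy":-1.9,"dz":0.7,"wx":0,"wy":0,"wz":0,"claw":100},{"dx":5.3,"dy":-1.9,"dz":0.7,"wx":0,"wy":0,"wz":0,"claw":100},{"dx":5.3,"dy":-1.9,"dz":0.7,"wx":0,"wy":0,"wz":0,"claw":100},{"dx":5.3,"dy":-1.9,"dz":0.7,"wx":0,"wy":0,"wz":0,"claw":100},{"dx":5.3,"dy":-1.9,"dz":0.7,"wx":0,"wy":0,"wz":0,"claw":100},{"dx":5.3,"dy":-1.9,"dz":0.7,"wx":0,"wy":0,"wz":0,"claw":100}]' 30 | tail -c 500
python3 -m handwheel '[{"dx":5.3,"dy":-1.9,"dz":0.7,"wx":0,"wy":0,"wz":0,"claw":100},{"dx":5.3,"dy":-1.9,"dz":0.7,"wx":0,"wy":0,"wz":0,"claw":100},{"dx":0,"dy":0,"dz":0,"wx":0,"wy":0,"wz":-0.18,"claw":100},{"dx":0,"dy":0,"dz":0,"wx":0,"wy":0,"wz":-0.18,"claw":100},{"dx":0,"dy":0,"dz":0,"wx":0,"wy":0,"wz":-0.18,"claw":100},{"dx":0,"dy":0,"dz":0,"wx":0,"wy":0,"wz":-0.18,"claw":100},{"dx":0,"dy":0,"dz":0,"wx":0,"wy":0,"wz":-0.18,"claw":100},{"dx":0,"dy":0,"dz":0,"wx":0,"wy":0,"wz":-0.18,"claw":100}]' | tail -c 500
python3 -m handwheel '[{"dx":0,"dy":0,"dz":0,"wx":0,"wy":0,"wz":-0.18,"claw":100},{"dx":0,"dy":0,"dz":0,"wx":0,"wy":0,"wz":0,"claw":100}]' | tail -c 500
python3 - <<'E'
from h import *
w=optics.grab_frame("wrist"); cv2.imwrite("pics/w2.png",w["frame"])
s=optics.masks_of("lid","wrist")
for r in s[:4]:
    print(round(r["p"],2),r["rect"],onplane(w,*cen(r["region"]),.02).round(4))
print(proj(w,[.629,-.2735,.024]))
shift([.629,-.2735,.003],1.537)
E
```

```text
clock: 2.4
position: [0.5382, -0.3385, 0.1752]
tool_rot: [3.141, -0.0, 0.276]
force: [0.6, -0.7, 0.1]
grip_width: 0.0853
finger_force: 0.0
clock: 3.4
position: [0.6284, -0.2743, 0.1613]
tool_rot: [-3.142, 0.0, 1.362]
force: [-0.4, -0.3, -0.6]
grip_width: 0.0855
finger_force: 0.0
clock: 3.65
position: [0.6283, -0.2745, 0.1612]
tool_rot: [3.142, -0.0, 1.534]
force: [0.1, -0.8, -0.3]
grip_width: 0.0855
finger_force: 0.0
0.79 [391.8, 117.4, 74.9, 68.5] [ 0.74   -0.2422  0.02  ]
0.6 [279.9, 156.4, 66.5, 64.0] [ 0.6272 -0.2721  0.02  ]
[314.7867437  189.58765783]
t 3.75 pos [ 0.6283 -0.2744  0.1612] rot [-3.142 -0.     1.531] shift cm [ 0.09  0.06 15.82] w [-0.    -0.    -0.006]
```

View pics/w2.png

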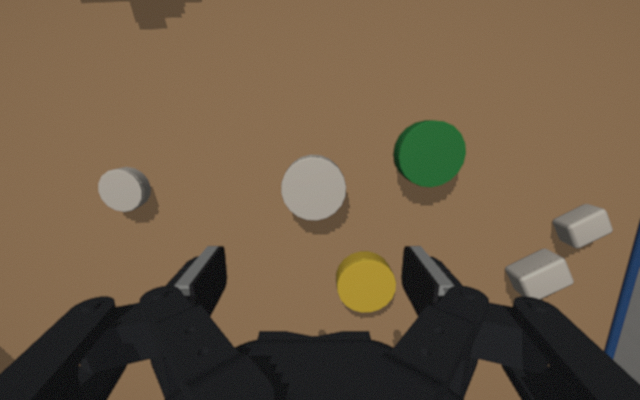

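The white lid is centred at (313,188), as predicted. The small cap is at (123,190), green at (430,153) and yellow at (366,283). Going down to grasp.

```bash
python3 -m handwheel '[{"dx":0.1,"dy":0,"dz":5,"wx":0,"wy":0,"wz":0,"claw":100},{"dx":0,"dy":0,"dz":5,"wx":0,"wy":0,"wz":0,"claw":100},{"dx":0,"dy":0,"dz":4,"wx":0,"wy":0,"wz":0,"claw":100},{"dx":0,"dy":0,"dz":1.5,"wx":0,"wy":0,"wz":0,"claw":100},{"dx":0,"dy":0,"dz":0.3,"wx":0,"wy":0,"wz":0,"claw":100},{"dx":0,"dy":0,"dz":0,"wx":0,"wy":0,"wz":0,"claw":100}]'
python3 -m handwheel '[{"dx":0,"dy":0,"dz":0,"wx":0,"wy":0,"wz":0,"claw":50},{"dx":0,"dy":0,"dz":0,"wx":0,"wy":0,"wz":0,"claw":50},{"dx":0,"dy":0,"dz":0,"wx":0,"wy":0,"wz":0,"claw":50},{"dx":0,"dy":0,"dz":0,"wx":0,"wy":0,"wz":0,"claw":50},{"dx":0,"dy":0,"dz":0,"wx":0,"wy":0,"wz":0,"claw":50}]' 30
python3 - <<'E'
from h import *
shift([.483,.151,.16],1.537)
E
```

```text
clock: 4.5
position: [0.6293, -0.2736, 0.0048]
tool_rot: [3.14, 0.001, 1.535]
force: [0.4, 0.1, 1.3]
grip_width: 0.0855
finger_force: 0.0
clock: 5.12
position: [0.6291, -0.2736, 0.005]
tool_rot: [3.14, 0.001, 1.535]
force: [-2.8, 0.6, 12.4]
grip_width: 0.063
finger_force: 30.1
t 5.12 pos [ 0.6291 -0.2736  0.005 ] rot [3.140e+00 1.000e-03 1.535e+00] shift cm [ 41.9  -16.09 -15.56] w [ 0.002  0.001 -0.002]
```

```bash
python3 -m handwheel '[{"dx":0,"dy":0,"dz":-3,"wx":0,"wy":0,"wz":0,"claw":50},{"dx":0,"dy":0,"dz":-5,"wx":0,"wy":0,"wz":0,"claw":50},{"dx":0,"dy":0,"dz":-4,"wx":0,"wy":0,"wz":0,"claw":50},{"dx":2,"dy":-0.9,"dz":-1.3,"wx":0,"wy":0,"wz":0,"claw":50},{"dx":5,"dy":-2.1,"dz":-1.3,"wx":0,"wy":0,"wz":0,"claw":50},{"dx":5,"dy":-2.1,"dz":-1.3,"wx":0,"wy":0,"wz":0,"claw":50},{"dx":5,"dy":-2.1,"dz":-1.3,"wx":0,"wy":0,"wz":0,"claw":50},{"dx":5,"dy":-2.1,"dz":-1.3,"wx":0,"wy":0,"wz":0,"claw":50}]'
python3 -m handwheel '[{"dx":5,"dy":-2.1,"dz":0,"wx":0,"wy":0,"wz":0,"claw":50},{"dx":5,"dy":-2.1,"dz":0,"wx":0,"wy":0,"wz":0,"claw":50},{"dx":3,"dy":-1.4,"dz":0,"wx":0,"wy":0,"wz":0,"claw":50},{"dx":1.8,"dy":-1,"dz":0,"wx":0,"wy":0,"wz":0,"claw":50},{"dx":0,"dy":0,"dz":0,"wx":0,"wy":0,"wz":0,"claw":50},{"dx":0,"dy":0,"dz":0,"wx":0,"wy":0,"wz":0,"claw":50}]'
python3 - <<'E'
from h import *
w=optics.grab_frame("wrist"); cv2.imwrite("pics/w3.png",w["frame"])
for n,z in(("jar",.05),("jar_mouth",.05),("lid",.15)):
  for r in optics.masks_of(n,"wrist")[:2]:
    print(n,round(r["p"],2),r["rect"],onplane(w,*cen(r["region"]),z).round(4))
shift([.483,.151,.16],1.537)
E
```

```text
clock: 6.12
position: [0.5426, -0.0486, 0.1895]
tool_rot: [3.14, 0.0, 1.535]
force: [0.6, 0.7, -0.9]
grip_width: 0.0628
finger_force: 33.7
clock: 6.88
position: [0.4828, 0.0994, 0.1886]
tool_rot: [3.141, 0.0, 1.535]
force: [0.1, 0.2, -1.0]
grip_width: 0.0629
finger_force: 33.7
jar 0.55 [278.9, 98.6, 66.2, 69.6] [0.4833 0.1558 0.05  ]
jar_mouth 0.71 [281.5, 97.4, 62.9, 70.3] [0.4835 0.156  0.05  ]
lid 0.92 [249.3, 194.4, 131.1, 130.7] [0.4814 0.0749 0.15  ]
lid 0.35 [482.1, 393.7, 11.0, 6.3] [ 0.6142 -0.0489  0.15  ]
t 7.08 pos [0.4827 0.0994 0.1883] rot [3.142 0.    1.535] shift cm [ 5.16 -0.16  2.83] w [ 0.     0.    -0.002]
```

View pics/w3.png

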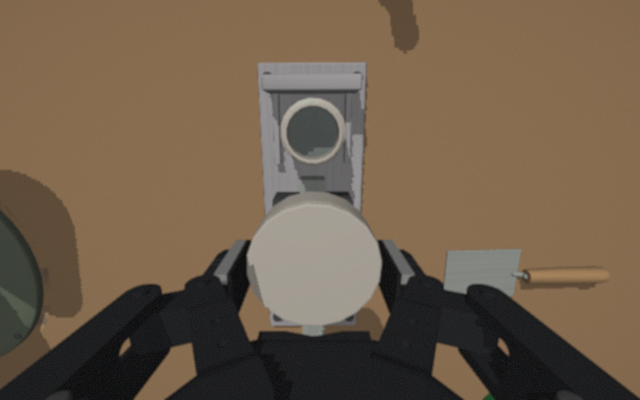

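The rim ring is centred near (313,130) with its outside about 63 px across. The held lid is near (315,259). I'll measure both at their proper heights.

```bash
python3 - <<'E'
from h import *
w=optics.grab_frame("wrist"); g=w["frame"].astype(int)
def ring(cu,cv,r0,r1,edge):
    # outermost strong radial edge per angle
    G=cv2.GaussianBlur(w["frame"],(3,3),0).min(2).astype(float); P=[]
    for a in np.arange(0,2*np.pi,np.pi/60):
        rr=np.arange(r0,r1,.5); p=cv2.remap(G.astype(np.float32),(cu+rr*np.cos(a)).astype(np.float32)[None],(cv+rr*np.sin(a)).astype(np.float32)[None],1)[0]
        i=np.argmin(np.diff(p)); P.append((cu+rr[i]*np.cos(a),cv+rr[i]*np.sin(a)))
    P=np.array(P,np.float32)
    for _ in range(3):
        e=cv2.fitEllipse(P); d=np.abs(np.hypot(*(P-e[0]).T)-np.mean(e[1])/2); P=P[d<max(2,np.median(d)*2)]
    return e,len(P)
e,n=ring(313,130,25,40,0); print(e,n,onplane(w,*e[0],.0815).round(4)) 
print("neck width m",np.linalg.norm(onplane(w,e[0][0]-np.mean(e[1])/2,e[0][1],.0815)-onplane(w,e[0][0]+np.mean(e[1])/2,e[0][1],.0815)))
e,n=ring(315,259,55,75,0); print(e,n,onplane(w,*e[0],.2075).round(4))
print("lid w",np.linalg.norm(onplane(w,e[0][0]-np.mean(e[1])/2,e[0][1],.2075)-onplane(w,e[0][0]+np.mean(e[1])/2,e[0][1],.2075)))
print(proj(w,[.4827,.0994,.2075]))
print("camcentre", (-np.array(w["R"]).T@w["t"]).round(4))
E
```

```text
((312.6117248535156, 129.8654327392578), (64.3387680053711, 64.6795425415039), 38.04828643798828) 98 [0.4836 0.1583 0.0815]
neck width m 0.05332288669614488
((313.7366943359375, 259.0631103515625), (134.3636474609375, 134.83314514160156), 55.02003479003906) 73 [0.4827 0.1047 0.2075]
lid w 0.06216576776320983
[314.18490528 269.32673857]
camcentre [0.485 0.167 0.331]
```

```bash
python3 -m handwheel '[{"dx":2.5,"dy":-0.1,"dz":1,"wx":0,"wy":0,"wz":0,"claw":50},{"dx":3,"dy":0,"dz":3,"wx":0,"wy":0,"wz":0,"claw":50},{"dx":0,"dy":0,"dz":4,"wx":0,"wy":0,"wz":0,"claw":50},{"dx":0,"dy":0,"dz":0.6,"wx":0,"wy":0,"wz":0,"claw":50},{"dx":0,"dy":0,"dz":0,"wx":0,"wy":0,"wz":0,"claw":50}]'
python3 - <<'E'
from h import *
for c in("scene","top","wrist"):
    f=optics.grab_frame(c); cv2.imwrite(f"pics/{c}4.png",f["frame"])
    for n in("lid","jar"):
        for r in optics.masks_of(n,c)[:3]: print(c,n,round(r["p"],2),r["rect"],np.round(cen(r["region"]),1))
a=cv2.imread("pics/scene4.png")[120:240,230:350]; a=cv2.resize(a,(400,400),interpolation=cv2.INTER_CUBIC)
b=cv2.imread("pics/wrist4.png")[100:340,195:435]; b=cv2.resize(b,(400,400))
cv2.imwrite("pics/c4.png",np.hstack([a,b]))
shift([.483,.151,.067],1.537)
E
```

```text
clock: 7.75
position: [0.4836, 0.1548, 0.1029]
tool_rot: [-3.141, 0.0, 1.535]
force: [1.0, 0.2, 0.2]
grip_width: 0.063
finger_force: 33.7
scene lid 0.89 [302.8, 143.0, 22.9, 21.7] [311.3 154.8]
scene lid 0.85 [196.8, 329.0, 31.9, 36.9] [212.7 346.3]
scene lid 0.74 [265.9, 304.8, 39.4, 30.6] [285.  318.9]
scene jar 0.85 [304.2, 163.9, 17.2, 24.9] [313.1 176.7]
top lid 0.85 [403.2, 154.2, 15.4, 19.3] [409.8 162.4]
top lid 0.69 [443.5, 172.5, 28.0, 21.1] [455.4 182.7]
top lid 0.62 [288.2, 224.5, 71.8, 43.6] [329.6 244.7]
wrist lid 0.9 [249.3, 192.6, 133.1, 132.7] [313.6 259.7]
wrist lid 0.62 [262.5, 305.1, 101.6, 30.2] [313.3 326.2]
wrist lid 0.21 [240.3, 120.4, 139.2, 218.3] [311.5 184.9]
wrist jar 0.68 [274.3, 165.9, 80.2, 38.2] [313.4 184.9]
t 8.2 pos [0.4835 0.155  0.1026] rot [ 3.141 -0.     1.536] shift cm [-0.41 -0.04  3.56] w [ 0.    -0.    -0.001]
```

View pics/c4.png

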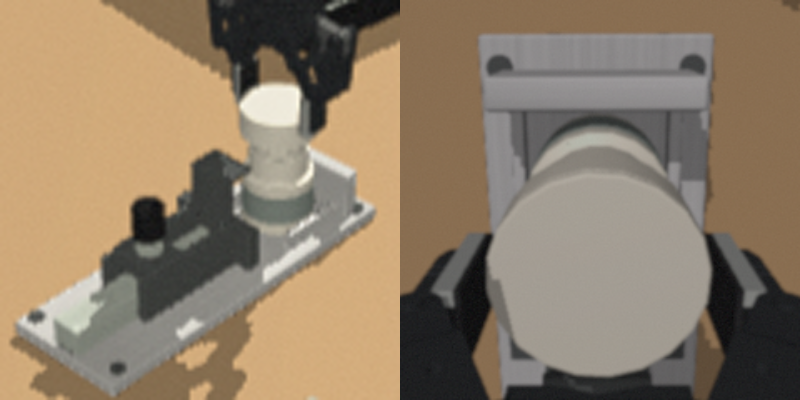

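The lid is above the neck and centred sideways to within about 2 mm (lid at about 276, neck at about 278 in the left crop). Lowering gently.

```bash
python3 -m handwheel '[{"dx":0,"dy":0,"dz":0.8,"wx":0,"wy":0,"wz":0,"claw":50},{"dx":0,"dy":0,"dz":0.8,"wx":0,"wy":0,"wz":0,"claw":50},{"dx":0,"dy":0,"dz":0.3,"wx":0,"wy":0,"wz":0,"claw":50},{"dx":0,"dy":0,"dz":0.3,"wx":0,"wy":0,"wz":0,"claw":50},{"dx":0,"dy":0,"dz":0,"wx":0,"wy":0,"wz":0,"claw":50}]'
```

```text
clock: 8.82
position: [0.4833, 0.1551, 0.0801]
tool_rot: [-3.141, 0.0, 1.536]
force: [-0.1, 0.1, -1.2]
grip_width: 0.063
finger_force: 33.7
```

```bash
python3 -m handwheel '[{"dx":0,"dy":0,"dz":0.4,"wx":0,"wy":0,"wz":0,"claw":50},{"dx":0,"dy":0,"dz":0.4,"wx":0,"wy":0,"wz":0,"claw":50},{"dx":0,"dy":0,"dz":0.3,"wx":0,"wy":0,"wz":0,"claw":50},{"dx":0,"dy":0,"dz":0.1,"wx":0,"wy":0,"wz":0,"claw":50},{"dx":0,"dy":0,"dz":0,"wx":0,"wy":0,"wz":0,"claw":50}]'
```

```text
clock: 9.45
position: [0.4834, 0.1551, 0.0683]
tool_rot: [-3.142, 0.0, 1.536]
force: [-0.1, 0.4, -0.6]
grip_width: 0.063
finger_force: 33.7
```

```bash
python3 -m handwheel '[{"dx":0,"dy":0,"dz":0.1,"wx":0,"wy":0,"wz":0,"claw":50},{"dx":0,"dy":0,"dz":0.1,"wx":0,"wy":0,"wz":0,"claw":50},{"dx":0,"dy":0,"dz":0,"wx":0,"wy":0,"wz":0,"claw":50}]'
```

```text
clock: 9.82
position: [0.4835, 0.1551, 0.0669]
tool_rot: [3.141, 0.0, 1.536]
force: [-4.1, -2.2, 15.6]
grip_width: 0.0627
finger_force: 35.2
```

```bash
python3 -m handwheel '[{"dx":0,"dy":0,"dz":-0.1,"wx":0,"wy":0,"wz":0,"claw":50},{"dx":0,"dy":0,"dz":0,"wx":0,"wy":0,"wz":0,"claw":100},{"dx":0,"dy":0,"dz":0,"wx":0,"wy":0,"wz":0,"claw":100},{"dx":0,"dy":0,"dz":0,"wx":0,"wy":0,"wz":0,"claw":100},{"dx":0,"dy":0,"dz":0,"wx":0,"wy":0,"wz":0,"claw":100},{"dx":0,"dy":0,"dz":-2,"wx":0,"wy":0,"wz":0,"claw":100},{"dx":0,"dy":0,"dz":-5,"wx":0,"wy":0,"wz":0,"claw":100},{"dx":0,"dy":0,"dz":-5,"wx":0,"wy":0,"wz":0,"claw":100}]'
python3 -m handwheel '[{"dx":-5,"dy":0,"dz":0,"wx":0,"wy":0,"wz":0,"claw":100},{"dx":-5,"dy":0,"dz":0,"wx":0,"wy":0,"wz":0,"claw":100},{"dx":-5,"dy":0,"dz":0,"wx":0,"wy":0,"wz":0,"claw":100},{"dx":0,"dy":0,"dz":0,"wx":0,"wy":0,"wz":0,"claw":100},{"dx":0,"dy":0,"dz":0,"wx":0,"wy":0,"wz":0,"claw":100}]'
python3 - <<'E'
from h import *
w=optics.grab_frame("wrist"); cv2.imwrite("pics/w5.png",w["frame"])
for n,z in(("knob",.1),("lid",.086),("section",.058)):
  for r in optics.masks_of(n,"wrist")[:2]:
    print(n,round(r["p"],2),r["rect"],onplane(w,*cen(r["region"]),z).round(4))
f=optics.grab_frame("scene"); cv2.imwrite("pics/s5.png",f["frame"])
a=cv2.resize(f["frame"][120:240,230:350],(400,400),interpolation=cv2.INTER_CUBIC)
b=cv2.resize(w["frame"][0:400,120:520],(400,400))
cv2.imwrite("pics/c5.png",np.hstack([a,b]))
shift([.479,.008,.08],1.537)
E
```

```text
clock: 10.82
position: [0.483, 0.1551, 0.1886]
tool_rot: [-3.141, 0.0, 1.536]
force: [0.7, -0.2, -0.1]
grip_width: 0.0855
finger_force: 0.0
clock: 11.45
position: [0.4782, 0.0055, 0.1874]
tool_rot: [3.141, -0.0, 1.536]
force: [0.6, 0.0, -0.2]
grip_width: 0.0859
finger_force: 0.0
knob 0.63 [299.4, 181.8, 30.5, 37.1] [0.4777 0.0099 0.1   ]
lid 0.82 [272.2, 0.0, 85.6, 55.0] [0.4824 0.1411 0.086 ]
section 0.79 [268.2, 79.4, 91.9, 138.3] [0.4789 0.051  0.058 ]
t 11.7 pos [0.4781 0.006  0.1873] rot [-3.142 -0.     1.537] shift cm [ 0.2   0.08 10.73] w [-0. -0.  0.]
```

View pics/c5.png

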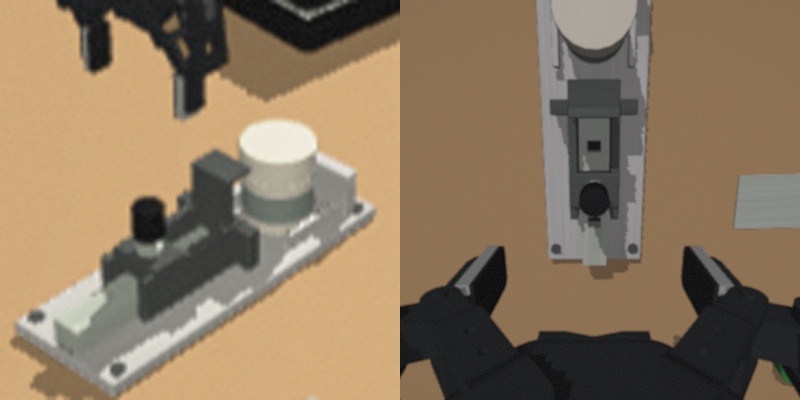

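The lid sits level on the jar in the left crop. The knob is at full-frame pixel (314,198), which puts it at about (0.478, 0.009), and the carrier axis lines up with the tool x axis. Grasping the knob.

```bash
python3 -m handwheel '[{"dx":0.25,"dy":0,"dz":4,"wx":0,"wy":0,"wz":0,"claw":100},{"dx":0,"dy":0,"dz":4,"wx":0,"wy":0,"wz":0,"claw":100},{"dx":0,"dy":0,"dz":2.8,"wx":0,"wy":0,"wz":0,"claw":100},{"dx":0,"dy":0,"dz":0.6,"wx":0,"wy":0,"wz":0,"claw":100},{"dx":0,"dy":0,"dz":0,"wx":0,"wy":0,"wz":0,"claw":100}]'
python3 - <<'E'
from h import *
w=optics.grab_frame("wrist"); cv2.imwrite("pics/w6.png",w["frame"])
for r in optics.masks_of("knob","wrist")[:2]: print(r["p"],r["rect"],cen(r["region"]))
shift([.478,.0085,.072],1.537); print(proj(w,[.478,.0085,.1]))
E
```

```text
clock: 12.32
position: [0.4784, 0.0081, 0.0737]
tool_rot: [3.142, -0.0, 1.536]
force: [-0.2, -0.0, 1.0]
grip_width: 0.0854
finger_force: 0.0
0.8 [286.0, 227.0, 57.3, 79.0] (np.float64(313.13622664255576), np.float64(266.94786015672094))
t 12.43 pos [0.4788 0.0079 0.0743] rot [ 3.14  -0.     1.536] shift cm [ 0.06 -0.08  0.23] w [ 0.001 -0.    -0.001]
[313.25570025 276.36807982]
```

View pics/w6.png

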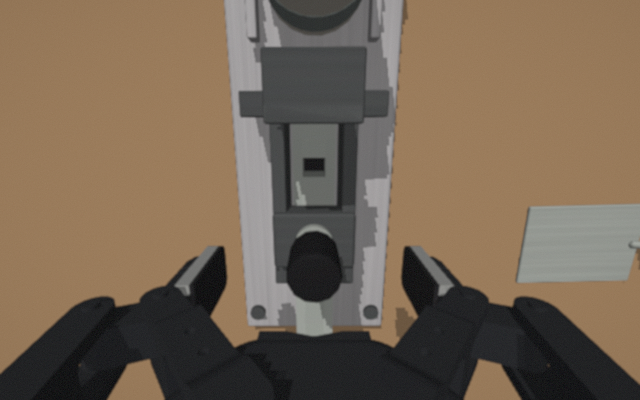

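The knob top is at (314,274), midway between the pads (215 and 413), and about 1 mm ahead of my estimate. Closing.

```bash
python3 -m handwheel '[{"dx":0.15,"dy":-0.05,"dz":0.1,"wx":0,"wy":0,"wz":0,"claw":20},{"dx":0,"dy":0,"dz":0,"wx":0,"wy":0,"wz":0,"claw":10},{"dx":0,"dy":0,"dz":0,"wx":0,"wy":0,"wz":0,"claw":10},{"dx":0,"dy":0,"dz":0,"wx":0,"wy":0,"wz":0,"claw":10},{"dx":0,"dy":0,"dz":0,"wx":0,"wy":0,"wz":0,"claw":10},{"dx":0,"dy":0,"dz":0,"wx":0,"wy":0,"wz":0,"claw":10},{"dx":0,"dy":0,"dz":0,"wx":0,"wy":0,"wz":0,"claw":10},{"dx":0,"dy":0,"dz":0,"wx":0,"wy":0,"wz":0,"claw":10}]' 40
```

```text
clock: 13.42
position: [0.4784, 0.0092, 0.0727]
tool_rot: [3.14, -0.0, 1.536]
force: [1.1, -0.8, 5.2]
grip_width: 0.0249
finger_force: 39.1
```

```bash
python3 -m handwheel '[{"dx":0,"dy":0,"dz":-0.4,"wx":0,"wy":0,"wz":0,"claw":10},{"dx":0,"dy":0,"dz":-0.4,"wx":0,"wy":0,"wz":0,"claw":10},{"dx":0,"dy":0,"dz":-0.4,"wx":0,"wy":0,"wz":0,"claw":10},{"dx":0,"dy":0,"dz":-0.3,"wx":0,"wy":0,"wz":0,"claw":10},{"dx":0,"dy":0,"dz":0,"wx":0,"wy":0,"wz":0,"claw":10},{"dx":0,"dy":0,"dz":0,"wx":0,"wy":0,"wz":0,"claw":10}]'
```

```text
clock: 14.18
position: [0.4782, 0.0092, 0.0874]
tool_rot: [3.141, -0.0, 1.536]
force: [5.9, -0.7, -7.2]
grip_width: 0.0247
finger_force: 39.7
```

```bash
python3 -m handwheel '[{"dx":0.3,"dy":0,"dz":0,"wx":0,"wy":0,"wz":0,"claw":10},{"dx":0.6,"dy":0,"dz":0,"wx":0,"wy":0,"wz":0,"claw":10},{"dx":0.6,"dy":0,"dz":0,"wx":0,"wy":0,"wz":0,"claw":10},{"dx":0.5,"dy":0,"dz":0,"wx":0,"wy":0,"wz":0,"claw":10}]'
```

```text
clock: 14.68
position: [0.4788, 0.0291, 0.0873]
tool_rot: [3.141, 0.0, 1.535]
force: [5.7, -1.5, -7.2]
grip_width: 0.025
finger_force: 39.7
```

```bash
python3 -m handwheel '[{"dx":0.5,"dy":0,"dz":0,"wx":0,"wy":0,"wz":0,"claw":10},{"dx":0.5,"dy":0,"dz":0,"wx":0,"wy":0,"wz":0,"claw":10},{"dx":0.5,"dy":0,"dz":0,"wx":0,"wy":0,"wz":0,"claw":10},{"dx":0.5,"dy":0,"dz":0,"wx":0,"wy":0,"wz":0,"claw":10},{"dx":0,"dy":0,"dz":0,"wx":0,"wy":0,"wz":0,"claw":10},{"dx":0,"dy":0,"dz":0,"wx":0,"wy":0,"wz":0,"claw":10}]'
```

```text
clock: 15.42
position: [0.4795, 0.0493, 0.0873]
tool_rot: [3.141, -0.0, 1.536]
force: [6.1, 0.4, -7.6]
grip_width: 0.0247
finger_force: 39.7
```

```bash
python3 -m handwheel '[{"dx":0,"dy":0,"dz":0.3,"wx":0,"wy":0,"wz":0,"claw":10},{"dx":0,"dy":0,"dz":0.3,"wx":0,"wy":0,"wz":0,"claw":10},{"dx":0,"dy":0,"dz":0.2,"wx":0,"wy":0,"wz":0,"claw":10},{"dx":0,"dy":0,"dz":0,"wx":0,"wy":0,"wz":0,"claw":10}]'
```

```text
clock: 15.92
position: [0.4795, 0.0493, 0.0791]
tool_rot: [3.141, -0.0, 1.536]
force: [5.5, -0.3, -5.8]
grip_width: 0.0246
finger_force: 39.8
```

```bash
python3 -m handwheel '[{"dx":0,"dy":0,"dz":0.3,"wx":0,"wy":0,"wz":0,"claw":10},{"dx":0,"dy":0,"dz":0.3,"wx":0,"wy":0,"wz":0,"claw":10},{"dx":0,"dy":0,"dz":0.1,"wx":0,"wy":0,"wz":0,"claw":10},{"dx":0,"dy":0,"dz":0,"wx":0,"wy":0,"wz":0,"claw":10},{"dx":0,"dy":0,"dz":0,"wx":0,"wy":0,"wz":0,"claw":10},{"dx":0,"dy":0,"dz":0,"wx":0,"wy":0,"wz":0,"claw":10}]'
python3 - <<'E'
from h import *
f=optics.grab_frame("scene"); w=optics.grab_frame("wrist")
a=cv2.resize(f["frame"][120:240,230:350],(400,400),interpolation=cv2.INTER_CUBIC)
cv2.imwrite("pics/c7.png",np.hstack([a,w["frame"][:,120:520]]))
E
```

```text
clock: 16.68
position: [0.4796, 0.0493, 0.0726]
tool_rot: [3.141, -0.0, 1.536]
force: [2.4, 0.3, 7.4]
grip_width: 0.0247
finger_force: 41.3
```

View pics/c7.png

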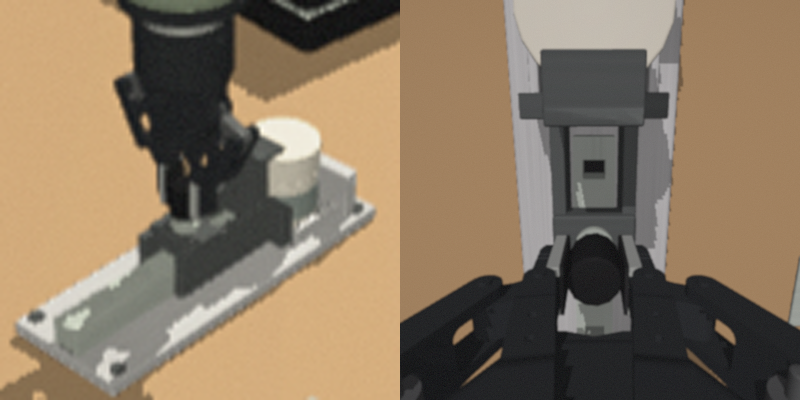

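The section has moved on one hole and the pin is down: the tool is back at z 0.0726 and pressing down with 7 N. The lip at (595,75) is over the lid's rim, the lid is level, and the knob at (594,270) is gripped. Handing in.

```bash
python3 -c "
from workcell import job_done; print(job_done())"
```

```text
the job is handed in; nothing more can be done
None
```

The job is handed in at about 17 s, though the handover returned no verdict: the lid is seated level on the jar, the section is locked in the next hole with its lip over the lid, and the plunger knob is still gripped with the pin down.

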